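Load the half-size wash rack and leave the throwaway cups

ROBOT

A 6-joint arm with a two-finger parallel gripper is mounted at the origin on the work surface. World frame = base frame: x ahead of the robot, y to its left, z up, the work surface at z = 0. Lengths are in m, angles in rad, forces in N, time in s.
With the tool pointing down it reaches from about 0.375 to 0.9 m from the base axis. Payload 3.1 kg.
Tool frame: the origin (TCP) lies at the very end of the fingers, on their centre line; the grasp point (between the pads) lies 19 mm behind it; x points along the fingers, y is the direction in which the jaws open and shut, and the axes are right-handed (so a half turn about x gives the same grasp; the last joint's range is limited). The gripper opens to 85 mm and grips with 20 to 120 N. Pads are 22 mm wide; open, the fingers measure 114 mm over their backs; the gripper's body (76 mm by 85 mm) begins 54 mm behind the grasp point. The pads swing forward as they close: fully open they stand 13 mm farther back than shut.
Start: joints at [-1.306, 0.527, 1.433, -0, 1.181, -0.178], TCP at [0.268, -0.564, 0.231] pointing down, gripper open.
Joint ranges: [-3.08, 3.08], [-0.75, 2.2], [0.22, 2.44], [-1.43, 4.57], [0, 2.65], [-2.85, 2.85]. Speed limits (rad/s): [2.79, 2.79, 3.14, 3.14, 3.14, 3.14].

INTERFACE

Orientations are given as a unit quaternion [x, y, z, w].
In Python, from station import sense, snapshot, camera_model, sign_off gives the robot as it stands.
- The arm moves only by the tool step_arm, never from a script. Its argument "increments" is one flat list of numbers, 5 for each row, row after row: the shift along the tool's x, y, z in units of 60 mm (1.0 is 60 mm), then the turn about the tool's x in units of 5 degrees (1.0 is 5 degrees), then the closure, from 0 (fully open) to 1 (shut). A call has exactly 5 rows; each row is the pose to reach, as a shift and turn from the pose measured when the call began, along the tool's axes at that moment; what a row does not reach only later rows make up. A row lasts 1/8 s, in which the tool goes at most 62.5 mm and 10.7 degrees, less where a joint would pass 70% of its speed; a pose out of reach is approached as far as the arm can. A call with a gripper value outside its range is refused whole. The fingers move at their own pace and stop on an object; "grip_force" is the grip in N (left out, the last holds). Time passes only in rows, so rows that repeat a pose let the fingers close, or fill a call up. It gives the time, the measured TCP pose, the force and the opening at its end, in the units of the state.
- sense(): the state, without advancing time (a new reading comes with each control period).
- snapshot(name): name is "scene" or "top" or "wrist"; returns the picture (384x512x3 uint8, blue, green, red); there is no depth.
- camera_model(name): a dict with "vertical_fov" (degrees; the focal length in pixels is half the picture's height over the tangent of half this angle, whatever the lens; pixels are square), "cx", "cy" (the principal point, pixels), "R" (3x3) and "t" (3): a world point X has camera coordinates R X + t. Camera axes: x right, y down, z forward; pixel columns grow to the right and rows downward; lengths in m; the calibration is good to about 2 mm. The wrist camera is an equidistant fisheye: a pixel r from the principal point sees the ray r / f radians off the axis. A picture is of the moment at which its call begins: read the wrist's pose just before it. camera_model takes no time and is no camera call; for the wrist camera it gives the pose at the moment of the call.
- sign_off(): hands the job in, once; it reports no verdict.
The state is a dict: "t": time; "q": joint angles; "qd": joint speeds; "tau": joint torques, N m; "tcp_pos": TCP position; "tool_rot": TCP orientation; "force": force on the tool from outside, world axes, zero at the start; "ft_torque": the same for the moment, N m; "finger_gap": opening from 0.0 (shut) to 1.0 (fully open).
Only numpy, scipy, OpenCV 4.12 (cv2) and the standard library are available. Lean on these libraries where they do the work, as an engineer would, in place of code of your own. Each camera call takes 0.05 s, during which the arm holds its last target. There are 200 camera calls.

TASK

Load the wash rack for the next run: put the two loose blue tumblers and the two loose white porcelain mugs into it, still mouth down, standing flat, one to a compartment, the tumblers in the long row where a tumbler already stands and the mugs in the row where a mug already stands. Set each one down rather than dropping it and leave the two cups already loaded where they are. The brown paper cup and the ribbed white plastic cup are throwaways: they do not go through the machine, so leave them standing where they are.

Things in the scene. Friction and masses are not known exactly. Their poses are not given: they have to be found in the camera images.
- rack: beige wash rack, fixed, 250 (x) by 500 (y) by 90 mm high, lattice walls 5 to 11 thick, full height. Two long rows along y (x<0, x>0) of four compartments: centres at x = -60, 60, y = -184, -61, 61, 184 mm; dividers 4 thick rise 30 above the floor the cups stand on, which is 12 above the origin. Origin: centre of its underside, on the table; z up.
- loaded_tumbler_c (a point): blue fluted hard-plastic tumbler, mouth down, 105 mm tall, 67 across the rim (its underside), 61 to 63 across the grip zone 50 to 95 above the rim, no handle; 90 g. Already loaded in an end compartment of one row; marks the tumblers' row. Point: on its axis, half-way up; z points up through its base.
- loaded_mug_c (a point): white porcelain mug, mouth down, 92 mm tall, 67 across the rim (its underside), 64 across the grip zone 50 to 80 above the rim; loop handle along its +x reaches 55 from the axis, 34 to 84 above the rim, so grip across y; 240 g. Already loaded in the end compartment of the other row, at the other end; marks the mugs' row. Point: on its axis, half-way up; z points up through its base.
- tumbler_a_c (a point): Loose blue fluted hard-plastic tumbler, mouth down, 105 mm tall, 67 across the rim (its underside), 61 to 63 across the grip zone 50 to 95 above the rim, no handle; 90 g; on the table. Point: on its axis, half-way up; z points up through its base.
- tumbler_b_c (a point): Loose blue fluted hard-plastic tumbler, mouth down, 105 mm tall, 67 across the rim (its underside), 61 to 63 across the grip zone 50 to 95 above the rim, no handle; 90 g; on the table. Point: on its axis, half-way up; z points up through its base.
- mug_a_c (a point): Loose white porcelain mug, mouth down, 92 mm tall, 67 across the rim (its underside), 64 across the grip zone 50 to 80 above the rim; loop handle along its +x reaches 55 from the axis, 34 to 84 above the rim, so grip across y; 240 g; on the table. Point: on its axis, half-way up; z points up through its base.
- mug_b_c (a point): Loose white porcelain mug, mouth down, 92 mm tall, 67 across the rim (its underside), 64 across the grip zone 50 to 80 above the rim; loop handle along its +x reaches 55 from the axis, 34 to 84 above the rim, so grip across y; 240 g; on the table. Point: on its axis, half-way up; z points up through its base.
- paper_cup_c (a point): throwaway cup of brown paper standing mouth down on the table, 95 tall, 71 across the rim below, 53 across the recessed pale base on top, no handle; 14 g. Point: on its axis, half-way up; z points up through its base.
- plastic_cup_c (a point): throwaway cup of thin white plastic with ribs round it, standing mouth down on the table, 100 tall, 70 across the rim below, 50 across the recessed base on top, no handle; 14 g. Point: on its axis, half-way up; z points up through its base.
There are look-alikes about, which are no part of the job. Leave any orange or turquoise look-alike of the part that bears plastic_cup_c alone. Leave any green look-alike of the part that bears loaded_tumbler_c alone.

How it is judged:
At the end, for the whole second after the job is handed in: All tumblers stand in one row and all mugs in the other (rows of the loaded ones), one to a compartment, mouth down, flat on the rack floor (6 mm, 0.1 rad), released, at rest; loaded cups still so; paper and plastic cup upright within 30 mm of their starts (x of tumbler_a_c in the frame of rack between -0.12 and 0.12 m and y of tumbler_a_c in the frame of rack between -0.245 and 0.245 m and z of tumbler_a_c in the frame of rack between 0.0585 and 0.0705 m and angle between each of tumbler_a_c, tumbler_b_c, loaded_tumbler_c, mug_a_c, mug_b_c, loaded_mug_c, paper_cup_c, plastic_cup_c's own z axis and vertical below 0.1 rad and linear speed of each of tumbler_a, tumbler_b, mug_a, mug_b below 0.02 m/s and angular speed of each of tumbler_a, tumbler_b, mug_a, mug_b below 0.2 rad/s and contact force between each of tumbler_a, tumbler_b, mug_a, mug_b and the fingers below 0.1 N and x of tumbler_b_c in the frame of rack between -0.12 and 0.12 m and y of tumbler_b_c in the frame of rack between -0.245 and 0.245 m and z of tumbler_b_c in the frame of rack between 0.0585 and 0.0705 m and x of loaded_tumbler_c in the frame of rack between -0.12 and 0.12 m and y of loaded_tumbler_c in the frame of rack between -0.245 and 0.245 m and z of loaded_tumbler_c in the frame of rack between 0.0585 and 0.0705 m and x of mug_a_c in the frame of rack between -0.12 and 0.12 m and y of mug_a_c in the frame of rack between -0.245 and 0.245 m and z of mug_a_c in the frame of rack between 0.052 and 0.064 m and x of mug_b_c in the frame of rack between -0.12 and 0.12 m and y of mug_b_c in the frame of rack between -0.245 and 0.245 m and z of mug_b_c in the frame of rack between 0.052 and 0.064 m and x of loaded_mug_c in the frame of rack between -0.12 and 0.12 m and y of loaded_mug_c in the frame of rack between -0.245 and 0.245 m and z of loaded_mug_c in the frame of rack between 0.052 and 0.064 m and ((x of each of tumbler_a_c, tumbler_b_c, loaded_tumbler_c in the frame of rack above 0.012 m and x of each of mug_a_c, mug_b_c, loaded_mug_c in the frame of rack below -0.012 m) or (x of each of tumbler_a_c, tumbler_b_c, loaded_tumbler_c in the frame of rack below -0.012 m and x of each of mug_a_c, mug_b_c, loaded_mug_c in the frame of rack above 0.012 m)) and horizontal distance between tumbler_a_c and tumbler_b_c above 0.072 m and horizontal distance between each of tumbler_a_c, tumbler_b_c and loaded_tumbler_c above 0.072 m and horizontal distance between mug_a_c and mug_b_c above 0.072 m and horizontal distance between each of mug_a_c, mug_b_c and loaded_mug_c above 0.072 m and distance of each of paper_cup_c, plastic_cup_c from where it was at the start of the episode below 0.03 m); the robot touches nothing.
It fails at once if a throwaway cup is shifted more than 30 mm or tipped (distance of any of paper_cup_c, plastic_cup_c from where it was at the start of the episode above 0.03 m or angle between any of paper_cup_c, plastic_cup_c's own z axis and vertical above 0.5 rad).
It fails at once if a cup already loaded is shifted more than 30 mm or tipped (distance of any of loaded_tumbler_c, loaded_mug_c from where it was at the start of the episode above 0.03 m or angle between any of loaded_tumbler_c, loaded_mug_c's own z axis and vertical above 0.5 rad).
It fails at once if a tumbler or mug is dropped (falls free, faster than 0.75 m/s, some 30 mm) ((linear speed of tumbler_a above 0.75 m/s and contact force between tumbler_a and anything else below 0.02 N) or (linear speed of tumbler_b above 0.75 m/s and contact force between tumbler_b and anything else below 0.02 N) or (linear speed of mug_a above 0.75 m/s and contact force between mug_a and anything else below 0.02 N) or (linear speed of mug_b above 0.75 m/s and contact force between mug_b and anything else below 0.02 N)).
It also fails if it takes over 109 s, if anything falls off the work surface, if the arm or the gripper's body presses on something with over 40 N, if the wrist force passes 120 N, or if a joint passes its speed limit or range.

## Working session

There is one attempt and no reset: what is moved stays moved. The work goes in short steps, Python scripts to look and compute and a tool call to move; the robot and the scene stay as the last step left them, time stands still between calls to the robot, and variables do not carry over. Pictures are saved under pics/ and viewed, about 12 in all and at most 16, crops included, and the job is handed in when it is done.

Besides the shell and the picture viewer there is one more tool, called after "Request:" as name(argument=value, ...) on one line, values as JSON. step_arm: Moves the arm, as the interface text tells. Its arguments: {"type":"object","properties":{"increments":{"type":"array","items":{"type":"number"}},"grip_force":{"type":"number"}},"required":["increments"]}

```bash
ls; mkdir -p pics
python3 - <<'E'
from station import *
import cv2,numpy as np
print(sense())
for n in("scene","top"):
    cv2.imwrite(f"pics/{n}0.png",cv2.resize(snapshot(n),(800,600),interpolation=cv2.INTER_CUBIC)); print(n,camera_model(n))
E
```

```text
pics
{'t': 0.0, 'q': array([-1.30550475e+00,  5.28486786e-01,  1.43390644e+00, -1.61611748e-05,
        1.18134115e+00, -1.78498760e-01]), 'qd': array([-8.19843284e-04,  7.83333505e-05,  1.41131481e-04,  1.46099763e-03,
        8.94730745e-04,  9.91201386e-04]), 'tau': array([ 2.25715144e-05, -4.42342114e+01, -1.78027511e+01, -6.97764449e-05,
        8.43621878e-03,  6.55455466e-06]), 'tcp_pos': array([ 0.26818954, -0.56375637,  0.2303196 ]), 'tool_rot': array([-0.68973102, -0.15637746,  0.68980727, -0.15486492]), 'force': array([ 0.23927877, -0.14713439, -1.58515954]), 'ft_torque': array([0.01919533, 0.02550794, 0.0106392 ]), 'finger_gap': 1.001033973914765}
scene {'vertical_fov': 51.25055575883085, 'cx': 257.40437967263387, 'cy': 196.1388109933195, 'R': array([[ 0.8869803 ,  0.46174826,  0.00738227],
       [ 0.32168569, -0.60630441, -0.72726424],
       [-0.3313371 ,  0.64744382, -0.68631787]]), 't': array([-0.46948545, -0.07766746,  1.52167147])}
top {'vertical_fov': 44.076096485143296, 'cx': 254.49431912953096, 'cy': 198.34976390791982, 'R': array([[ 9.95507995e-03, -9.99948595e-01,  1.92431463e-03],
       [-9.82330041e-01, -1.01393151e-02, -1.86882009e-01],
       [ 1.86891914e-01, -2.98867244e-05, -9.82380482e-01]]), 't': array([0.01789989, 0.50201209, 1.53280112])}
```

View pics/scene0.png

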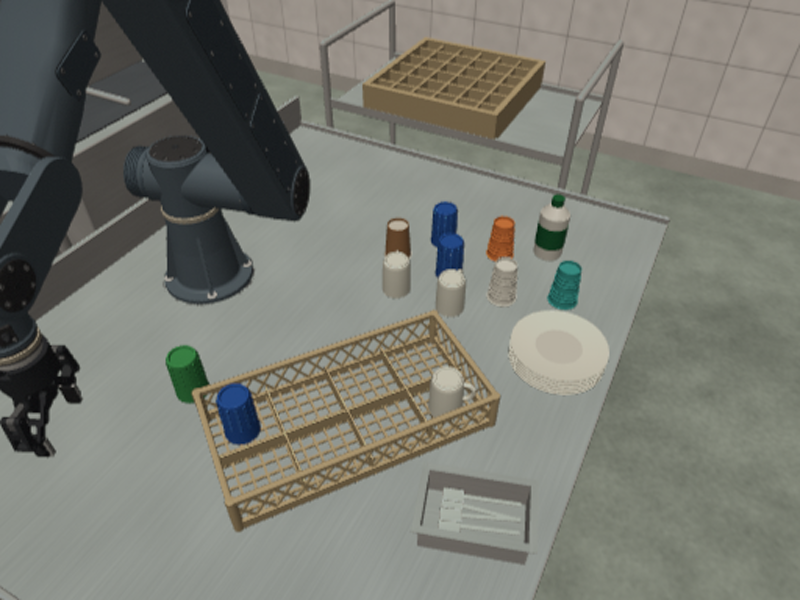

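View pics/top0.png

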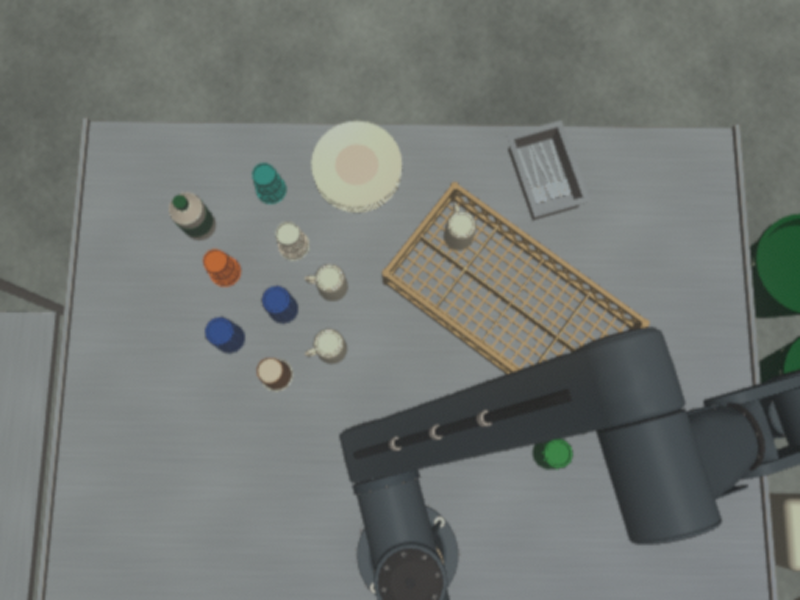

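The loose tumblers are at top (220,330) and (274,297), and the mugs at (330,279) and (329,345) with their handles to the left. The paper cup is brown at (271,371) and the ribbed plastic cup is at (290,235). The orange, turquoise and green cups are look-alikes. I'll take enlarged crops to confirm this and read pixels.

```bash
cat > h.py <<'E'
import cv2,numpy as np
from station import *
def crop(im,x0,y0,w,h,s,name):
    c=cv2.resize(im[y0:y0+h,x0:x0+w],None,fx=s,fy=s,interpolation=cv2.INTER_CUBIC)
    for x in range((x0+9)//10*10,x0+w,10):
        cv2.line(c,(int((x-x0+.5)*s),0),(int((x-x0+.5)*s),6 if x%50 else 16),(0,0,255),1)
        if x%20==0: cv2.putText(c,str(x),(int((x-x0+.5)*s)-10,26),0,.35,(0,0,255),1)
    for y in range((y0+9)//10*10,y0+h,10):
        cv2.line(c,(0,int((y-y0+.5)*s)),(6,int((y-y0+.5)*s)),(0,0,255),1)
        if y%20==0: cv2.putText(c,str(y),(8,int((y-y0+.5)*s)+4),0,.35,(0,0,255),1)
    return c
def P(m):
    f=192/np.tan(np.radians(m["vertical_fov"])/2)
    return np.array([[f,0,m["cx"]],[0,f,m["cy"]],[0,0,1]])@np.c_[m["R"],m["t"]]
PT,PS=P(camera_model("top")),P(camera_model("scene"))
def tri(a,b):
    X=cv2.triangulatePoints(PT,PS,np.array(a,float).reshape(2,1),np.array(b,float).reshape(2,1))[:,0]
    X=X[:3]/X[3]; return X,proj(PT,X)-a
def proj(P,X):
    u=P@np.append(X,1); return u[:2]/u[2]
def onz(P,a,z):
    H=np.c_[P[:,:2],P[:,2]*z+P[:,3]]; v=np.linalg.solve(H,[a[0],a[1],1]); return v[:2]/v[2]
E
python3 - <<'E'
from h import *
t,s=snapshot("top"),snapshot("scene"); cv2.imwrite("pics/t.png",t);cv2.imwrite("pics/s.png",s)
a=crop(t,125,135,105,120,5,"");cv2.imwrite("pics/c1.png",a)
cv2.imwrite("pics/c2.png",crop(s,238,120,145,90,5.5,""))
cv2.imwrite("pics/c3.png",crop(t,235,110,190,135,4.2,""))
cv2.imwrite("pics/c4.png",crop(s,115,195,215,145,3.7,""))
E
```

```text
(no output)
```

View pics/c1.png

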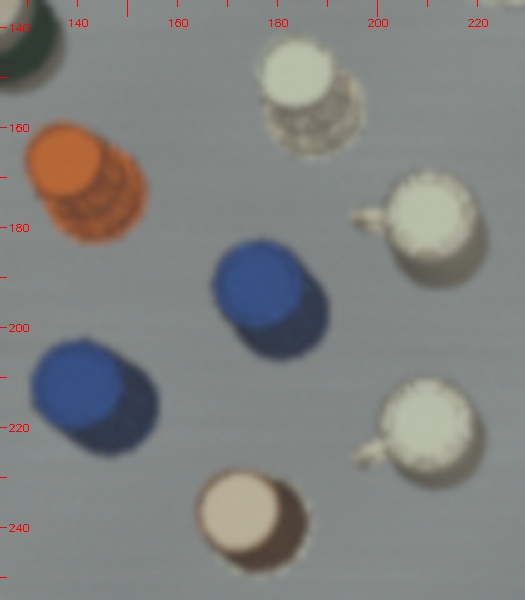

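View pics/c2.png

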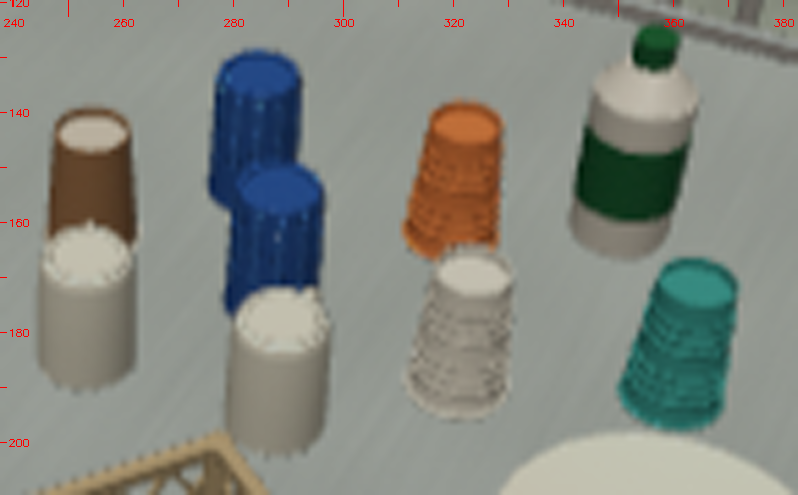

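View pics/c3.png

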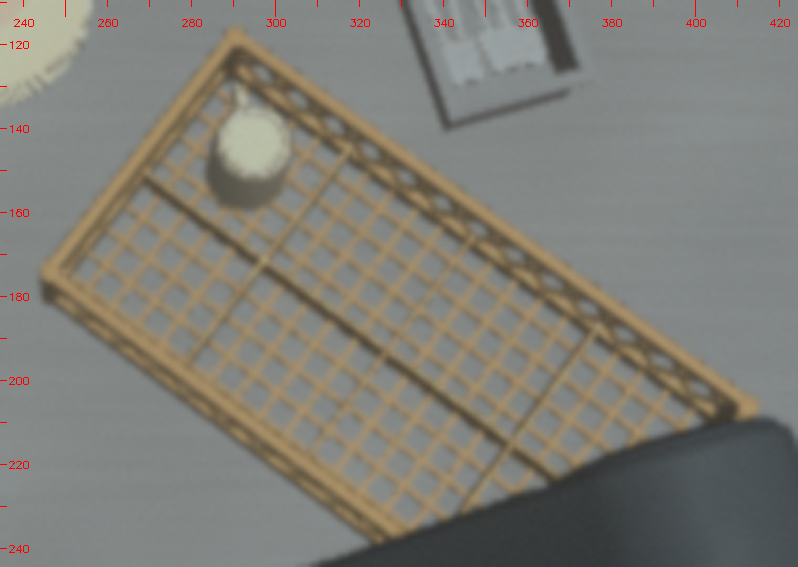

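View pics/c4.png

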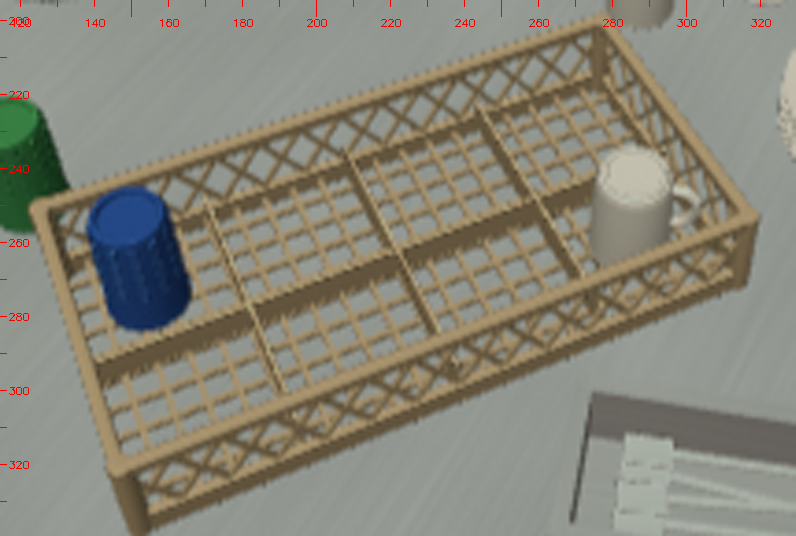

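Pictures viewed: 6. The crops confirm the identities. The loaded mug stands in the far-row compartment at top (295,145), and the loaded tumbler in the near row at scene (152,255). So the tumblers go in the near row and the mugs in the far row. Next I'll triangulate.

```bash
cat > m.py <<'E'
from h import *
from scipy.optimize import least_squares
c1=lambda x,y:np.array([x/5-.5+125,y/5-.5+135]); c2=lambda x,y:np.array([x/5.5-.5+238,y/5.5-.5+120])
c3=lambda x,y:np.array([x/4.2-.5+235,y/4.2-.5+110]); c4=lambda x,y:np.array([x/3.7-.5+115,y/3.7-.5+195])
pts={"tumA":(c1(78,385),c2(258,76)),"tumB":(c1(258,284),c2(280,188)),"mug1":(c1(432,215),c2(281,318)),"mug2":(c1(428,424),c2(87,255)),
"paper":(c1(238,511),c2(93,133)),"plastic":(c1(297,73),c2(472,275)),"Lmug":(c3(254,143),c4(634,175)),
"cornL(back)":(c3(43,270),c4(605,20)),"cornFar":(c3(233,29),c4(757,212)),"cornR":(c3(757,402),c4(118,468))}
X={}
for k,(a,b) in pts.items():
    X[k],e=tri(a,b); print(k,np.round(X[k],4),"err",np.round(e,2))
def R(p,l):
    c,s=np.cos(p[2]),np.sin(p[2]); return np.array([p[0]+c*l[0]-s*l[1],p[1]+s*l[0]+c*l[1],l[2]])
# local +x = mug row side; corners
C=[("cornL(back)",(-.125,.25,.09)),("cornFar",(.125,.25,.09)),("cornR",(.125,-.25,.09))]
E=[(PS,c4(38,207),(-.125,-.25,.09))]
def res(p):
    r=[]
    for k,l in C: r+=[proj(PT,R(p,l))-pts[k][0],proj(PS,R(p,l))-pts[k][1]]
    for Q,a,l in E: r.append(proj(Q,R(p,l))-a)
    return np.concatenate(r)
d=X["cornL(back)"]-X["cornR"]; m=(X["cornL(back)"]+X["cornR"])/2
v=X["cornFar"]-X["cornL(back)"]; print("short",np.linalg.norm(v),"long",np.linalg.norm(X["cornFar"]-X["cornR"]))
s=least_squares(res,[m[0],m[1],np.arctan2(v[1],v[0])],loss="soft_l1"); print("rack",s.x,np.round(res(s.x),1))
rack=s.x
for sx in(-.06,.06):
    for y in(-.184,-.061,.061,.184): print(sx,y,np.round(R(rack,(sx,y,0)),4), "r",np.round(np.linalg.norm(R(rack,(sx,y,0))[:2]),3))
for n,a,z in(("mug1",c1(354,217),.06),("mug2",c1(359,457),.06),("Lmug",c3(240,97),.072)):
    h=onz(PT,a,z); d=h-X[n][:2]; print(n,"handle",h,"len",np.linalg.norm(d),"yaw",np.degrees(np.arctan2(d[1],d[0])))
print("Ltum top", onz(PS,c4(131,215),.117))
E
python3 m.py
```

```text
tumA [0.4448 0.3881 0.1021] err [0.01 0.01]
tumB [0.512  0.2758 0.1026] err [-0.04 -0.06]
mug1 [0.5618 0.1664 0.0919] err [-0.14 -0.22]
mug2 [0.4244 0.1654 0.0909] err [-0.18 -0.26]
paper [0.3667 0.2845 0.0921] err [-0.1  -0.15]
plastic [0.655  0.2569 0.0971] err [-0.04 -0.07]
Lmug [ 0.6769 -0.1081  0.1009] err [-0.07 -0.11]
cornL(back) [0.5761 0.0556 0.0849] err [0.06 0.09]
cornFar [ 0.7736 -0.0924  0.0939] err [-0.13 -0.21]
cornR [ 0.4766 -0.4929  0.0944] err [-0.3  -0.29]
short 0.24699827710838385 long 0.49860618507704557
rack [ 0.52598114 -0.2178949  -0.64002265] [-0.5  0.   0.1 -1.6 -0.3 -0.3  0.1  1.1 -0.7 -0.2 -0.4  1.1 -1.  -0.4]
-0.06 -0.184 [ 0.368  -0.3296  0.    ] r 0.494
-0.06 -0.061 [ 0.4414 -0.231   0.    ] r 0.498
-0.06 0.061 [ 0.5143 -0.1331  0.    ] r 0.531
-0.06 0.184 [ 0.5877 -0.0345  0.    ] r 0.589
0.06 -0.184 [ 0.4642 -0.4013  0.    ] r 0.614
0.06 -0.061 [ 0.5377 -0.3027  0.    ] r 0.617
0.06 0.061 [ 0.6105 -0.2048  0.    ] r 0.644
0.06 0.184 [ 0.684  -0.1061  0.    ] r 0.692
mug1 handle [0.56668452 0.2208238 ] len 0.054666118316973836 yaw 84.92174521399876
mug2 handle [0.4058043  0.21220213] len 0.05034603425742297 yaw 111.71648765328894
Lmug handle [ 0.72380205 -0.09986734] len 0.0476603705232229 yaw 9.938265443363717
Ltum top [ 0.36613892 -0.33140403]
```

Heights (0.102 and 0.092), rack size (0.247 × 0.499) and loaded cup positions all match the text. The tumbler row is at rack x = -60 and the mug row at x = +60. I'll write a move planner next.

```bash
cat > g.py <<'E'
import sys,numpy as np
from station import sense
from scipy.spatial.transform import Rotation as Ro
T={"mug1":(.5618,.1664),"mug2":(.4244,.1654),"tumA":(.4448,.3881),"tumB":(.512,.2758)}
def rk(x,y,p=(.526,-.2179,-.640)): c,s=np.cos(p[2]),np.sin(p[2]); return p[0]+c*x-s*y,p[1]+s*x+c*y
T["S1"]=rk(.066,-.061);T["S2"]=rk(.066,.061);T["S3"]=rk(-.060,.061);T["S4"]=rk(-.060,.184);T["S5"]=rk(-.06,-.061)
if __name__=="__main__":
    s=sense();M=Ro.from_quat(s["tool_rot"]).as_matrix();p=s["tcp_pos"]
    th=np.degrees(np.arctan2(M[1,1],M[0,1]))
    print("t",round(s["t"],2),"p",p.round(4),"jawyaw",round(th,1),"gap",round(s["finger_gap"],3),"F",s["force"].round(1),"q",s["q"].round(2))
    for a in sys.argv[1:]:   # name,z,yaw : successive targets, each relative to the predicted previous pose
        n,z,y=a.split(",");g=np.r_[T[n],float(z)];y=float(y)
        d=M.T@(g-p)/.06;dy=(th-y+90)%180-90
        print(a,g.round(4),"incr",d.round(2),"turn",round(dy/5,2))
        th-=dy;p=g;c=np.cos(np.radians(th));sn=np.sin(np.radians(th));M=np.array([[0,c,sn],[0,sn,-c],[-1,0,0]])
E
python3 g.py mug2,.2,22 mug2,.044,22 mug2,.2,22 S1,.2,53.3 S1,.056,53.3
```

```text
t 0.2 p [ 0.2682 -0.564   0.2307] jawyaw -64.6 gap 1.001 F [-0.6 -0.7  0.2] q [-1.31  0.53  1.43 -0.    1.18 -0.18]
mug2,.2,22 [0.4244 0.1654 0.2   ] incr [ 0.53 -9.86 -7.57] turn -17.31
mug2,.044,22 [0.4244 0.1654 0.044 ] incr [2.6 0.  0. ] turn 0.0
mug2,.2,22 [0.4244 0.1654 0.2   ] incr [-2.6  0.   0. ] turn 0.0
S1,.2,53.3 [ 0.5425 -0.3062  0.2   ] incr [ 0.   -1.12  8.03] turn -6.26
S1,.056,53.3 [ 0.5425 -0.3062  0.056 ] incr [2.4 0.  0. ] turn 0.0
```

Request:
step_arm(increments=[0,-0.65,-0.82,-1.6,0,0.1,-1.3,-1.64,-3.2,0,0.1,-1.95,-2.46,-4.8,0,0.1,-2.6,-3.28,-6.4,0,0.1,-3.2,-4.1,-8,0], grip_force=40)

```text
t: 0.82
tcp_pos: [0.4084, -0.2833, 0.225]
tool_rot: [0.594, 0.384, -0.594, 0.383]
force: [0.5, -0.7, -0.3]
finger_gap: 1.003
```

```bash
python3 g.py mug2,.2,22 mug2,.044,22
```

```text
t 0.82 p [ 0.4084 -0.2833  0.225 ] jawyaw -24.4 gap 1.003 F [ 0.5 -0.7 -0.3] q [-0.83  0.37  1.75  0.    1.02 -0.41]
mug2,.2,22 [0.4244 0.1654 0.2   ] incr [ 0.43 -2.84 -6.92] turn -9.27
mug2,.044,22 [0.4244 0.1654 0.044 ] incr [2.6 0.  0. ] turn 0.0
```

Request:
step_arm(increments=[0.1,-0.38,-0.92,-1.4,0,0.15,-0.76,-1.84,-2.8,0,0.2,-1.14,-2.76,-4.2,0,0.25,-1.52,-3.68,-5.6,0,0.3,-1.9,-4.6,-7,0])

```text
t: 1.45
tcp_pos: [0.4184, 0.0169, 0.2075]
tool_rot: [0.451, 0.545, -0.45, 0.545]
force: [1.3, 0.1, 0.3]
finger_gap: 0.999
```

```bash
python3 g.py mug2,.2,22 mug2,.044,22
```

```text
t 1.45 p [0.4184 0.0169 0.2075] jawyaw 10.9 gap 0.999 F [1.3 0.1 0.3] q [-0.23  0.29  1.95  0.    0.9  -0.42]
mug2,.2,22 [0.4244 0.1654 0.2   ] incr [ 0.13  0.56 -2.41] turn -2.23
mug2,.044,22 [0.4244 0.1654 0.044 ] incr [2.6 0.  0. ] turn 0.0
```

Request:
step_arm(increments=[0.04,0.15,-0.7,-0.7,0,0.08,0.3,-1.4,-1.4,0,0.13,0.56,-2.1,-2.23,0,0.13,0.56,-2.41,-2.23,0,0.13,0.56,-2.41,-2.23,0])

```text
t: 2.08
tcp_pos: [0.4237, 0.1662, 0.1998]
tool_rot: [0.395, 0.587, -0.394, 0.587]
force: [0.6, -0.6, -0.1]
finger_gap: 1.002
```

```bash
python3 g.py mug2,.2,22 mug2,.044,22
python3 - <<'E'
from h import *
m=camera_model("wrist"); w=snapshot("wrist"); t=snapshot("top"); cv2.imwrite("pics/t2.png",t)
f=192/np.tan(np.radians(m["vertical_fov"])/2)
def fp(X):
    c=m["R"]@X+m["t"]; r=np.hypot(c[0],c[1]); a=np.arctan2(r,c[2]); return np.array([m["cx"],m["cy"]])+f*a*c[:2]/r
s=1.5; W=cv2.resize(w,None,fx=s,fy=s)
P0=np.array([.4244,.1654,.091])
for z,rr in((.091,.029),):
  for k in np.linspace(0,2*np.pi,24): cv2.circle(W,tuple(((fp(P0+[rr*np.cos(k),rr*np.sin(k),0])+.5)*s).astype(int)),1,(0,0,255),-1)
a=np.radians(112); cv2.circle(W,tuple(((fp(P0+[.052*np.cos(a),.052*np.sin(a),-.03])+.5)*s).astype(int)),2,(0,255,0),-1)
cv2.imwrite("pics/w1.png",W)
T=t.copy()
from g import rk,T as TT
C=crop(T,235,105,190,190,3.1,"")
for x in(-.125,.125):
  for y in(-.25,.25):
    u=proj(PT,np.r_[rk(x,y),.09]); cv2.circle(C,tuple(((u-[235,105]+.5)*3.1).astype(int)),3,(255,0,255),1)
for x in(-.06,.06):
  for y in(-.184,-.061,.061,.184):
    u=proj(PT,np.r_[rk(x,y),.012]); cv2.circle(C,tuple(((u-[235,105]+.5)*3.1).astype(int)),3,(0,0,255),1)
C=cv2.copyMakeBorder(C,0,max(0,576-C.shape[0]),0,0,0); cv2.imwrite("pics/c5.png",C)
E
```

```text
t 2.08 p [0.4237 0.1662 0.1998] jawyaw 22.2 gap 1.002 F [ 0.6 -0.6 -0.1] q [ 0.13  0.35  1.88  0.    0.91 -0.26]
mug2,.2,22 [0.4244 0.1654 0.2   ] incr [-0.    0.01  0.02] turn 0.04
mug2,.044,22 [0.4244 0.1654 0.044 ] incr [2.6 0.  0. ] turn 0.0
```

View pics/w1.png

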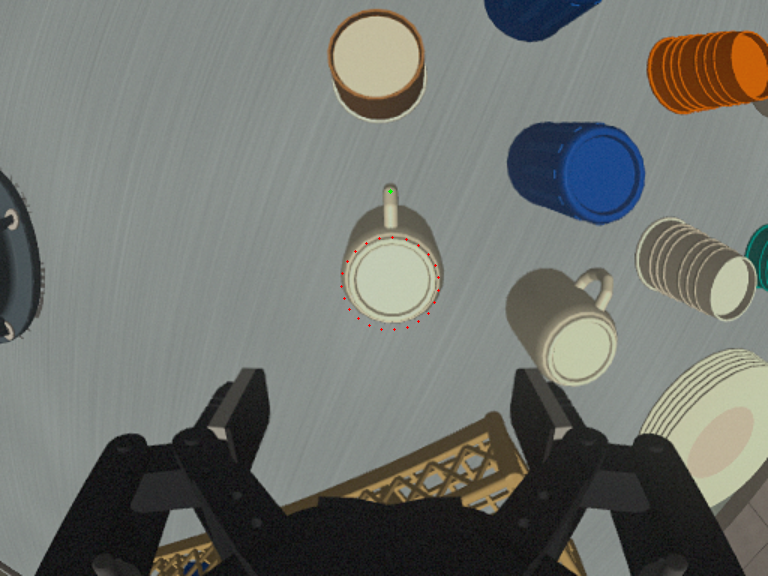

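View pics/c5.png

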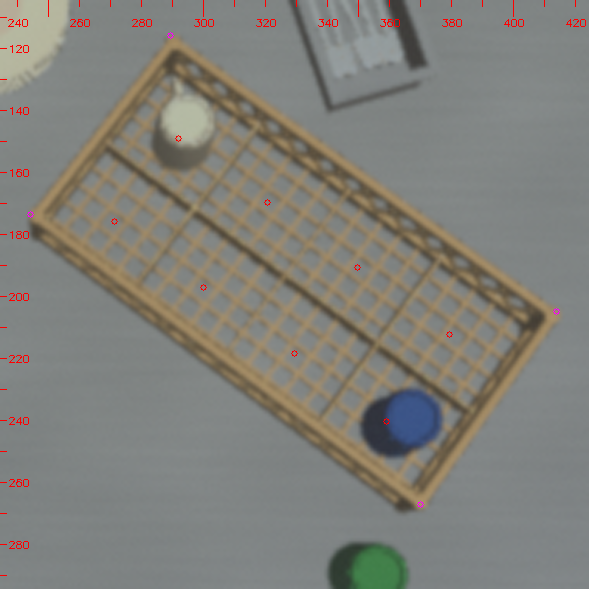

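8 viewed so far. The wrist view shows mug2 at (392,280) with its handle tip at (390,190), matching the projection. The top view shows the rack corners and compartment centres matching my fit. I'll descend and grip.

Request:
step_arm(increments=[0.7,0,0,0,0,1.4,0,0,0,0,2.0,0,0,0,0,2.4,0,0,0,0,2.6,0,0,0,0])

```text
t: 2.8
tcp_pos: [0.4241, 0.1638, 0.0427]
tool_rot: [0.396, 0.586, -0.396, 0.586]
force: [0.3, 0.1, 0.8]
finger_gap: 1.003
```

Request:
step_arm(increments=[0,0,0,0,1,0,0,0,0,1,0,0,0,0,1,0,0,0,0,1,0,0,0,0,1], grip_force=45)

```text
t: 3.42
tcp_pos: [0.4242, 0.1639, 0.0432]
tool_rot: [0.396, 0.586, -0.396, 0.586]
force: [-0.8, -0.5, 1.8]
finger_gap: 0.741
```

```bash
python3 g.py mug2,.2,22 S1,.2,53.3 S1,.056,53.3
```

```text
t 3.42 p [0.4242 0.1639 0.0432] jawyaw 21.9 gap 0.741 F [-0.8 -0.5  1.8] q [ 0.12  0.66  2.    0.    0.49 -0.26]
mug2,.2,22 [0.4244 0.1654 0.2   ] incr [-2.61  0.01 -0.02] turn -0.01
S1,.2,53.3 [ 0.5425 -0.3062  0.2   ] incr [ 0.   -1.12  8.03] turn -6.26
S1,.056,53.3 [ 0.5425 -0.3062  0.056 ] incr [2.4 0.  0. ] turn 0.0
```

Gap 0.741 is about 63 mm, so the mug is held. I'll lift it.

Request:
step_arm(increments=[-0.3,0,0,0,1,-1,0,0,0,1,-1.8,0,0,0,1,-2.4,0,0,0,1,-2.6,0,0,0,1])

```text
t: 4.05
tcp_pos: [0.425, 0.164, 0.201]
tool_rot: [0.397, 0.585, -0.395, 0.587]
force: [0.5, -0.1, -3.0]
finger_gap: 0.74
```

Request:
step_arm(increments=[0,-0.1,0.6,-0.7,1,0,-0.2,1.4,-1.4,1,0,-0.35,2.3,-2.1,1,0,-0.5,3.2,-2.8,1,0,-0.6,4.1,-3.3,1])

```text
t: 4.68
tcp_pos: [0.4825, -0.0789, 0.1994]
tool_rot: [0.308, 0.637, -0.306, 0.637]
force: [0.9, 0.2, -2.8]
finger_gap: 0.738
```

```bash
python3 g.py S1,.2,53.3 S1,.056,53.3
```

```text
t 4.67 p [ 0.4825 -0.0789  0.1994] jawyaw 38.5 gap 0.738 F [ 0.9  0.2 -2.8] q [-0.39  0.39  1.8   0.    0.95 -1.07]
S1,.2,53.3 [ 0.5425 -0.3062  0.2   ] incr [-0.02 -1.58  3.59] turn -2.96
S1,.056,53.3 [ 0.5425 -0.3062  0.056 ] incr [2.4 0.  0. ] turn 0.0
```

Request:
step_arm(increments=[0,-0.38,0.86,-0.7,1,0,-0.76,1.72,-1.4,1,0,-1.16,2.6,-2.1,1,0,-1.5,3.35,-2.9,1,0,-1.58,3.59,-2.96,1])

```text
t: 5.3
tcp_pos: [0.5421, -0.3094, 0.1966]
tool_rot: [0.224, 0.672, -0.223, 0.67]
force: [0.1, 0.2, -3.2]
finger_gap: 0.737
```

Request:
step_arm(increments=[0,0,0,0,1,0.4,0,0,0,1,0.8,0,0,0,1,1.2,0,0,0,1,1.4,0,0,0,1])

```text
t: 5.92
tcp_pos: [0.5405, -0.3062, 0.1106]
tool_rot: [0.225, 0.674, -0.221, 0.668]
force: [0.2, -0.2, -3.4]
finger_gap: 0.741
```

```bash
python3 g.py S1,.2,53.3 S1,.056,53.3;python3 g.py S1,.056,53.3
python3 - <<'E'
from h import *
cv2.imwrite("pics/w2.png",snapshot("wrist"))
E
```

```text
t 5.92 p [ 0.5405 -0.3062  0.1106] jawyaw 53.2 gap 0.741 F [ 0.2 -0.2 -3.4] q [-0.7   0.68  1.54  0.    0.94 -1.63]
S1,.2,53.3 [ 0.5425 -0.3062  0.2   ] incr [-1.49  0.02  0.02] turn -0.02
S1,.056,53.3 [ 0.5425 -0.3062  0.056 ] incr [2.4 0.  0. ] turn 0.0
t 5.92 p [ 0.5405 -0.3062  0.1106] jawyaw 53.2 gap 0.741 F [ 0.2 -0.2 -3.4] q [-0.7   0.68  1.54  0.    0.94 -1.63]
S1,.056,53.3 [ 0.5425 -0.3062  0.056 ] incr [0.91 0.02 0.04] turn -0.02
```

View pics/w2.png

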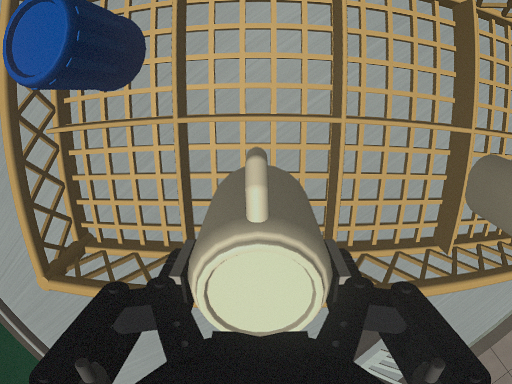

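9 viewed. The mug hangs over the middle compartment between the dividers at columns 180 and 335, with its handle toward the centre rib. I'll lower it.

Request:
step_arm(increments=[0.3,0.02,0.04,0,1,0.6,0.02,0.04,0,1,0.8,0.02,0.04,0,1,0.88,0.02,0.04,0,1,0.92,0.02,0.04,0,1])

```text
t: 6.6
tcp_pos: [0.5422, -0.3061, 0.0554]
tool_rot: [0.225, 0.674, -0.221, 0.668]
force: [-4.0, 3.9, 13.2]
finger_gap: 0.741
```

```bash
python3 g.py S1,.055,53.3
```

```text
t 6.6 p [ 0.5422 -0.3061  0.0554] jawyaw 53.2 gap 0.741 F [-4.   3.9 13.2] q [-0.69  0.76  1.56  0.    0.84 -1.62]
S1,.055,53.3 [ 0.5425 -0.3062  0.055 ] incr [0.01 0.   0.01] turn -0.02
```

Contact shows as Fz of +13 N at exactly the expected height. I'll release and retreat.

Request:
step_arm(increments=[-0.02,0,0,0,0.6,-0.02,0,0,0,0.2,-0.02,0,0,0,0,-0.02,0,0,0,0,-0.02,0,0,0,0])

```text
t: 7.22
tcp_pos: [0.5423, -0.3062, 0.0567]
tool_rot: [0.225, 0.674, -0.221, 0.668]
force: [-0.0, 0.5, -0.4]
finger_gap: 0.999
```

Request:
step_arm(increments=[-0.3,0,0,0,0,-1,0,0,0,0,-1.8,0,0,0,0,-2.4,0,0,0,0,-2.4,0,0,0,0])

```text
t: 7.85
tcp_pos: [0.5454, -0.3089, 0.2058]
tool_rot: [0.224, 0.671, -0.222, 0.671]
force: [0.0, 0.3, -0.4]
finger_gap: 0.999
```

```bash
python3 g.py mug1,.2,-5 mug1,.043,-5
python3 - <<'E'
from h import *
cv2.imwrite("pics/w3.png",snapshot("wrist"))
E
```

```text
t 7.85 p [ 0.5454 -0.3089  0.2058] jawyaw 53.2 gap 0.999 F [ 0.   0.3 -0.4] q [-0.69  0.56  1.45  0.    1.13 -1.62]
mug1,.2,-5 [0.5618 0.1664 0.2   ] incr [ 0.11  6.51 -4.52] turn 11.64
mug1,.043,-5 [0.5618 0.1664 0.043 ] incr [2.62 0.   0.  ] turn 0.0
```

View pics/w3.png

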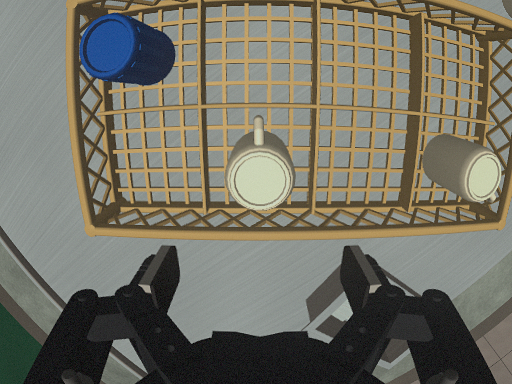

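10 viewed. The mug stands upright in its compartment at (260,178). On to mug1.

Request:
step_arm(increments=[0.02,0.8,-0.55,1.5,0,0.04,1.6,-1.1,3,0,0.06,2.4,-1.65,4.5,0,0.08,3.2,-2.2,6,0,0.1,4,-2.8,7.5,0])

```text
t: 8.52
tcp_pos: [0.5522, -0.0132, 0.1976]
tool_rot: [0.429, 0.565, -0.428, 0.56]
force: [0.6, -0.0, 0.1]
finger_gap: 1.0
```

```bash
python3 g.py mug1,.2,-5 mug1,.043,-5
```

```text
t 8.53 p [ 0.5522 -0.0132  0.1976] jawyaw 15.4 gap 1.0 F [ 0.6 -0.   0.1] q [-0.23  0.48  1.65  0.    1.03 -0.5 ]
mug1,.2,-5 [0.5618 0.1664 0.2   ] incr [-0.02  0.95 -2.84] turn 4.09
mug1,.043,-5 [0.5618 0.1664 0.043 ] incr [2.62 0.   0.  ] turn 0.0
```

Request:
step_arm(increments=[0,0.25,-0.8,1.2,0,0,0.5,-1.6,2.4,0,0,0.8,-2.4,3.6,0,0,0.95,-2.84,4.1,0,0,0.95,-2.84,4.1,0])

```text
t: 9.15
tcp_pos: [0.5605, 0.1681, 0.1973]
tool_rot: [-0.52, -0.482, 0.522, -0.475]
force: [0.2, -0.4, 1.3]
finger_gap: 1.003
```

```bash
python3 g.py mug1,.043,-5
```

```text
t 9.15 p [0.5605 0.1681 0.1973] jawyaw -4.8 gap 1.003 F [ 0.2 -0.4  1.3] q [0.1  0.52 1.56 0.01 1.07 0.18]
mug1,.043,-5 [0.5618 0.1664 0.043 ] incr [2.57 0.05 0.04] turn 0.03
```

Request:
step_arm(increments=[0.6,0.03,0.02,0,0,1.3,0.03,0.02,0,0,2.0,0.03,0.02,0,0,2.4,0.03,0.02,0,0,2.57,0.03,0.02,0,0])

```text
t: 9.78
tcp_pos: [0.5593, 0.1662, 0.0409]
tool_rot: [-0.519, -0.483, 0.523, -0.474]
force: [-0.2, 0.2, 0.9]
finger_gap: 0.999
```

Request:
step_arm(increments=[0,0,0,0,1,0,0,0,0,1,0,0,0,0,1,0,0,0,0,1,0,0,0,0,1], grip_force=45)

```text
t: 10.4
tcp_pos: [0.5594, 0.1661, 0.0416]
tool_rot: [-0.519, -0.482, 0.523, -0.474]
force: [-0.2, -1.5, 3.4]
finger_gap: 0.738
```

Request:
step_arm(increments=[-0.3,0,0,0,1,-1,0,0,0,1,-1.8,0,0,0,1,-2.4,0,0,0,1,-2.6,0,0,0,1])

```text
t: 11.02
tcp_pos: [0.5625, 0.1658, 0.2008]
tool_rot: [-0.52, -0.481, 0.521, -0.475]
force: [1.0, 0.8, -2.0]
finger_gap: 0.741
```

```bash
python3 g.py S2,.2,53.3 S2,.056,53.3
```

```text
t 11.03 p [0.5625 0.1658 0.2008] jawyaw -4.9 gap 0.741 F [ 1.   0.8 -2. ] q [0.09 0.51 1.56 0.01 1.07 0.17]
S2,.2,53.3 [ 0.6154 -0.2084  0.2   ] incr [-0.03  1.41  6.14] turn -11.63
S2,.056,53.3 [ 0.6154 -0.2084  0.056 ] incr [2.4 0.  0. ] turn 0.0
```

Request:
step_arm(increments=[0,0.15,0.7,-1.5,1,0,0.35,1.5,-3,1,0,0.55,2.4,-4.5,1,0,0.75,3.3,-6,1,0,0.95,4.1,-7.5,1])

```text
t: 11.65
tcp_pos: [0.5975, -0.0857, 0.1979]
tool_rot: [0.339, 0.625, -0.338, 0.617]
force: [1.1, 0.2, -3.1]
finger_gap: 0.738
```

```bash
python3 g.py S2,.2,53.3 S2,.0536,53.3
```

```text
t 11.65 p [ 0.5975 -0.0857  0.1979] jawyaw 32.9 gap 0.738 F [ 1.1  0.2 -3.1] q [-0.33  0.54  1.51  0.    1.1  -0.9 ]
S2,.2,53.3 [ 0.6154 -0.2084  0.2   ] incr [-0.05 -0.86  1.88] turn -4.09
S2,.0536,53.3 [ 0.6154 -0.2084  0.0536] incr [2.44 0.   0.  ] turn 0.0
```

Request:
step_arm(increments=[0,-0.3,0.7,-1.4,1,0,-0.6,1.4,-2.8,1,0,-0.86,1.88,-4.1,1,0,-0.86,1.88,-4.1,1,0,-0.86,1.88,-4.1,1])

```text
t: 12.28
tcp_pos: [0.6143, -0.2075, 0.1957]
tool_rot: [0.224, 0.676, -0.221, 0.666]
force: [-0.8, 0.5, -2.8]
finger_gap: 0.743
```

Request:
step_arm(increments=[0.3,0,0,0,1,0.7,0,0,0,1,1.1,0,0,0,1,1.4,0,0,0,1,1.5,0,0,0,1])

```text
t: 12.9
tcp_pos: [0.6121, -0.2054, 0.1036]
tool_rot: [0.224, 0.678, -0.221, 0.665]
force: [-0.5, 0.1, -2.3]
finger_gap: 0.74
```

```bash
python3 g.py S2,.0536,53.3
```

```text
t 12.9 p [ 0.6121 -0.2054  0.1036] jawyaw 53.3 gap 0.74 F [-0.5  0.1 -2.3] q [-0.5   0.72  1.46  0.    0.98 -1.43]
S2,.0536,53.3 [ 0.6154 -0.2084  0.0536] incr [ 0.83 -0.01  0.09] turn 0.01
```

Request:
step_arm(increments=[0.3,0,0.09,0,1,0.55,0,0.09,0,1,0.72,0,0.09,0,1,0.78,0,0.09,0,1,0.82,0,0.09,0,1])

```text
t: 13.52
tcp_pos: [0.6159, -0.2082, 0.0544]
tool_rot: [0.224, 0.677, -0.221, 0.665]
force: [0.9, -0.1, -2.8]
finger_gap: 0.738
```

```bash
python3 g.py S2,.0536,53.3
```

```text
t 13.53 p [ 0.6159 -0.2082  0.0544] jawyaw 53.3 gap 0.738 F [ 0.9 -0.1 -2.8] q [-0.5   0.79  1.47  0.    0.9  -1.43]
S2,.0536,53.3 [ 0.6154 -0.2084  0.0536] incr [ 0.01 -0.01 -0.  ] turn 0.01
```

Still about 1 mm up. I'll ease down slightly to touch.

Request:
step_arm(increments=[0.02,0,0,0,1,0.03,0,0,0,1,0.04,0,0,0,1,0.05,0,0,0,1,0.05,0,0,0,1])

```text
t: 14.15
tcp_pos: [0.6159, -0.2082, 0.0538]
tool_rot: [0.224, 0.677, -0.221, 0.665]
force: [-4.2, 2.2, 9.5]
finger_gap: 0.738
```

Request:
step_arm(increments=[0,0,0,0,0.6,0,0,0,0,0.2,0,0,0,0,0,0,0,0,0,0,0,0,0,0,0])

```text
t: 14.78
tcp_pos: [0.6159, -0.2083, 0.0537]
tool_rot: [0.224, 0.677, -0.221, 0.665]
force: [0.1, 0.7, 0.5]
finger_gap: 0.998
```

Request:
step_arm(increments=[-0.3,0,0,0,0,-1,0,0,0,0,-1.8,0,0,0,0,-2.4,0,0,0,0,-2.4,0,0,0,0])

```text
t: 15.4
tcp_pos: [0.6205, -0.2109, 0.203]
tool_rot: [0.223, 0.674, -0.221, 0.669]
force: [-0.2, -0.3, -0.2]
finger_gap: 1.001
```

```bash
python3 g.py tumB,.2,53.3 tumB,.05,53.3
python3 - <<'E'
from h import *
cv2.imwrite("pics/w4.png",snapshot("wrist"))
E
```

```text
t 15.4 p [ 0.6205 -0.2109  0.203 ] jawyaw 53.4 gap 1.001 F [-0.2 -0.3 -0.2] q [-0.5   0.6   1.37  0.    1.17 -1.43]
tumB,.2,53.3 [0.512  0.2758 0.2   ] incr [ 0.1   5.43 -6.29] turn 0.01
tumB,.05,53.3 [0.512  0.2758 0.05  ] incr [2.5 0.  0. ] turn 0.0
```

View pics/w4.png

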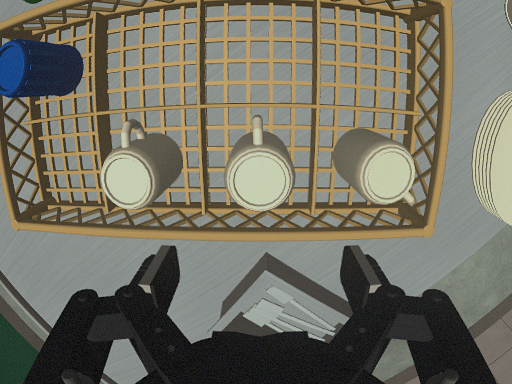

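11 viewed. Both mugs stand one to a compartment beside the loaded mug. Next is tumB.

Request:
step_arm(increments=[0,0.6,-0.7,0,0,0,1.2,-1.4,0,0,0,1.85,-2.15,0,0,0,2.5,-2.9,0,0,0,3.1,-3.6,0,0])

```text
t: 16.08
tcp_pos: [0.5549, 0.07, 0.2019]
tool_rot: [0.223, 0.677, -0.221, 0.666]
force: [0.4, 0.5, -0.2]
finger_gap: 1.001
```

Request:
step_arm(increments=[0,0.6,-0.7,0,0,0,1.2,-1.4,0,0,0,1.8,-2.1,0,0,0,2.3,-2.7,0,0,0,2.3,-2.7,0,0])

```text
t: 16.7
tcp_pos: [0.505, 0.2801, 0.2029]
tool_rot: [0.221, 0.678, -0.22, 0.665]
force: [-0.1, -0.3, 0.4]
finger_gap: 1.0
```

```bash
python3 g.py tumB,.2,53.3 tumB,.05,53.3
```

```text
t 16.7 p [0.505  0.2801 0.2029] jawyaw 53.6 gap 1.0 F [-0.1 -0.3  0.4] q [ 0.31  0.5   1.58  0.01  1.08 -0.64]
tumB,.2,53.3 [0.512  0.2758 0.2   ] incr [0.05 0.01 0.14] turn 0.07
tumB,.05,53.3 [0.512  0.2758 0.05  ] incr [2.5 0.  0. ] turn 0.0
```

Request:
step_arm(increments=[0.3,0,0.14,0,0,1.1,0,0.14,0,0,1.9,0,0.14,0,0,2.4,0,0.14,0,0,2.53,0,0.14,0,0])

```text
t: 17.32
tcp_pos: [0.5076, 0.2736, 0.0475]
tool_rot: [0.221, 0.68, -0.222, 0.663]
force: [-0.0, -0.1, 0.1]
finger_gap: 0.997
```

Request:
step_arm(increments=[0,0,0,0,1,0,0,0,0,1,0,0,0,0,1,0,0,0,0,1,0,0,0,0,1], grip_force=30)

```text
t: 17.95
tcp_pos: [0.5076, 0.2737, 0.0478]
tool_rot: [0.221, 0.68, -0.222, 0.663]
force: [0.2, 0.1, -1.5]
finger_gap: 0.724
```

Request:
step_arm(increments=[-0.3,0,0,0,1,-1,0,0,0,1,-1.8,0,0,0,1,-2.4,0,0,0,1,-2.6,0,0,0,1])

```text
t: 18.58
tcp_pos: [0.5125, 0.2735, 0.2074]
tool_rot: [0.222, 0.678, -0.221, 0.665]
force: [-0.1, 0.2, -1.9]
finger_gap: 0.721
```

```bash
python3 g.py S3,.2,53.3 S3,.062,53.3
```

```text
t 18.57 p [0.5125 0.2735 0.2074] jawyaw 53.5 gap 0.721 F [-0.1  0.2 -1.9] q [ 0.29  0.5   1.56  0.01  1.09 -0.65]
S3,.2,53.3 [ 0.5143 -0.1331  0.2   ] incr [ 0.08 -5.43  4.05] turn 0.05
S3,.062,53.3 [ 0.5143 -0.1331  0.062 ] incr [2.3 0.  0. ] turn 0.0
```

Request:
step_arm(increments=[0,-0.6,0.45,0,1,0,-1.3,0.97,0,1,0,-2,1.5,0,1,0,-2.7,2.0,0,1,0,-3.4,2.53,0,1])

```text
t: 19.2
tcp_pos: [0.5123, 0.0178, 0.205]
tool_rot: [0.222, 0.679, -0.221, 0.665]
force: [0.5, -0.2, -0.9]
finger_gap: 0.724
```

Request:
step_arm(increments=[0,-0.6,0.45,0,1,0,-1.2,0.9,0,1,0,-1.8,1.35,0,1,0,-2.0,1.5,0,1,0,-2.0,1.5,0,1])

```text
t: 19.82
tcp_pos: [0.5128, -0.1324, 0.2033]
tool_rot: [0.222, 0.679, -0.221, 0.664]
force: [-0.4, 0.5, -1.2]
finger_gap: 0.72
```

```bash
python3 g.py S3,.11,53.3 S3,.0598,53.3
```

```text
t 19.82 p [ 0.5128 -0.1324  0.2033] jawyaw 53.4 gap 0.72 F [-0.4  0.5 -1.2] q [-0.46  0.45  1.69 -0.    1.03 -1.4 ]
S3,.11,53.3 [ 0.5143 -0.1331  0.11  ] incr [1.55 0.01 0.06] turn 0.03
S3,.0598,53.3 [ 0.5143 -0.1331  0.0598] incr [0.84 0.   0.  ] turn 0.0
```

Request:
step_arm(increments=[0.3,0,0.06,0,1,0.7,0,0.06,0,1,1.1,0,0.06,0,1,1.4,0,0.06,0,1,1.55,0,0.06,0,1])

```text
t: 20.45
tcp_pos: [0.513, -0.1316, 0.1092]
tool_rot: [0.222, 0.68, -0.22, 0.663]
force: [0.2, -0.3, -0.5]
finger_gap: 0.724
```

```bash
python3 g.py S3,.0598,53.3
```

```text
t 20.45 p [ 0.513  -0.1316  0.1092] jawyaw 53.5 gap 0.724 F [ 0.2 -0.3 -0.5] q [-0.46  0.59  1.76 -0.    0.81 -1.4 ]
S3,.0598,53.3 [ 0.5143 -0.1331  0.0598] incr [ 0.82 -0.    0.05] turn 0.05
```

Request:
step_arm(increments=[0.3,0,0.05,0,1,0.55,0,0.05,0,1,0.72,0,0.05,0,1,0.8,0,0.05,0,1,0.82,0,0.05,0,1])

```text
t: 21.08
tcp_pos: [0.5141, -0.1328, 0.0599]
tool_rot: [0.222, 0.68, -0.22, 0.663]
force: [-1.0, 1.3, 3.3]
finger_gap: 0.724
```

Request:
step_arm(increments=[0.01,0,0,0,1,0.02,0,0,0,1,0.02,0,0,0,1,0.02,0,0,0,1,0.02,0,0,0,1])

```text
t: 21.7
tcp_pos: [0.514, -0.1327, 0.0598]
tool_rot: [0.222, 0.68, -0.22, 0.663]
force: [-1.9, 0.9, 6.0]
finger_gap: 0.726
```

Contact made, so I'll release, lift and head for tumA.

Request:
step_arm(increments=[0,0,0,0,0.6,0,0,0,0,0.2,0,0,0,0,0,0,0,0,0,0,0,0,0,0,0])

```text
t: 22.32
tcp_pos: [0.514, -0.1327, 0.0597]
tool_rot: [0.222, 0.68, -0.22, 0.663]
force: [-0.3, -0.1, -1.0]
finger_gap: 0.994
```

Request:
step_arm(increments=[-0.3,0,0,0,0,-1,0,0,0,0,-1.8,0,0,0,0,-2.4,0,0,0,0,-2.4,0,0,0,0])

```text
t: 22.95
tcp_pos: [0.5192, -0.1351, 0.2067]
tool_rot: [0.222, 0.678, -0.221, 0.666]
force: [-0.2, 1.0, -0.0]
finger_gap: 1.0
```

```bash
python3 g.py tumA,.205,53.3 tumA,.048,53.3
```

```text
t 22.95 p [ 0.5192 -0.1351  0.2067] jawyaw 53.5 gap 1.0 F [-0.2  1.  -0. ] q [-0.46  0.45  1.67 -0.    1.04 -1.4 ]
tumA,.205,53.3 [0.4448 0.3881 0.205 ] incr [ 0.11  6.28 -6.18] turn 0.05
tumA,.048,53.3 [0.4448 0.3881 0.048 ] incr [2.62 0.   0.  ] turn 0.0
```

Request:
step_arm(increments=[0,0.6,-0.6,0,0,0,1.3,-1.3,0,0,0,2,-1.95,0,0,0,2.7,-2.65,0,0,0,3.4,-3.35,0,0])

```text
t: 23.58
tcp_pos: [0.4775, 0.1501, 0.208]
tool_rot: [0.222, 0.678, -0.221, 0.665]
force: [1.1, 0.4, 0.6]
finger_gap: 0.999
```

Request:
step_arm(increments=[0,0.6,-0.6,0,0,0,1.3,-1.3,0,0,0,2,-1.95,0,0,0,2.7,-2.65,0,0,0,2.8,-2.8,0,0])

```text
t: 24.2
tcp_pos: [0.4407, 0.3879, 0.2086]
tool_rot: [0.22, 0.679, -0.22, 0.665]
force: [-0.6, -0.5, -0.1]
finger_gap: 0.996
```

```bash
python3 g.py tumA,.205,53.3 tumA,.048,53.3
```

```text
t 24.2 p [0.4407 0.3879 0.2086] jawyaw 53.8 gap 0.996 F [-0.6 -0.5 -0.1] q [ 0.52  0.51  1.55  0.02  1.1  -0.42]
tumA,.205,53.3 [0.4448 0.3881 0.205 ] incr [0.06 0.04 0.05] turn 0.1
tumA,.048,53.3 [0.4448 0.3881 0.048 ] incr [2.62 0.   0.  ] turn 0.0
```

Request:
step_arm(increments=[0.3,0.04,0.07,0,0,1.1,0.06,0.1,0,0,1.9,0.08,0.1,0,0,2.5,0.08,0.1,0,0,2.66,0.08,0.1,0,0])

```text
t: 24.82
tcp_pos: [0.4433, 0.3859, 0.0451]
tool_rot: [0.218, 0.681, -0.223, 0.663]
force: [-0.9, 0.1, 0.6]
finger_gap: 1.003
```

Request:
step_arm(increments=[0,0,0,0,1,0,0,0,0,1,0,0,0,0,1,0,0,0,0,1,0,0,0,0,1], grip_force=30)

```text
t: 25.45
tcp_pos: [0.4433, 0.386, 0.0455]
tool_rot: [0.218, 0.681, -0.223, 0.663]
force: [-0.6, 0.4, -1.4]
finger_gap: 0.728
```

Request:
step_arm(increments=[-0.3,0,0,0,1,-1,0,0,0,1,-1.8,0,0,0,1,-2.4,0,0,0,1,-2.6,0,0,0,1])

```text
t: 26.08
tcp_pos: [0.4487, 0.3866, 0.2052]
tool_rot: [0.22, 0.679, -0.221, 0.664]
force: [-0.1, 0.4, -1.5]
finger_gap: 0.727
```

```bash
python3 g.py S5,.205,53.3 S5,.062,53.3;  python3 g.py S4,.205,53.3
```

```text
t 26.07 p [0.4487 0.3866 0.2052] jawyaw 53.7 gap 0.727 F [-0.1  0.4 -1.5] q [ 0.51  0.52  1.54  0.02  1.1  -0.43]
S5,.205,53.3 [ 0.4414 -0.231   0.205 ] incr [-0.05 -8.36  6.  ] turn 0.07
S5,.062,53.3 [ 0.4414 -0.231   0.062 ] incr [2.38 0.   0.  ] turn 0.0
t 26.07 p [0.4487 0.3866 0.2052] jawyaw 53.7 gap 0.727 F [-0.1  0.4 -1.5] q [ 0.51  0.52  1.54  0.02  1.1  -0.43]
S4,.205,53.3 [ 0.5878 -0.0345  0.205 ] incr [-0.08 -4.28  6.02] turn 0.07
```

Request:
step_arm(increments=[0,-0.6,0.43,0,1,0,-1.3,0.93,0,1,0,-2.1,1.5,0,1,0,-2.9,2.08,0,1,0,-3.7,2.65,0,1])

```text
t: 26.7
tcp_pos: [0.4444, 0.1118, 0.2033]
tool_rot: [0.22, 0.68, -0.221, 0.664]
force: [0.7, 0.1, -1.0]
finger_gap: 0.725
```

Request:
step_arm(increments=[0,-0.7,0.5,0,1,0,-1.5,1.08,0,1,0,-2.3,1.65,0,1,0,-3.1,2.22,0,1,0,-3.6,2.58,0,1])

```text
t: 27.32
tcp_pos: [0.4406, -0.1564, 0.2015]
tool_rot: [0.22, 0.68, -0.222, 0.663]
force: [0.2, 0.1, -0.0]
finger_gap: 0.727
```

```bash
python3 g.py S5,.2,53.3
```

```text
t 27.32 p [ 0.4406 -0.1564  0.2015] jawyaw 53.6 gap 0.727 F [ 0.2  0.1 -0. ] q [-0.58  0.37  1.83 -0.01  0.96 -1.51]
S5,.2,53.3 [ 0.4414 -0.231   0.2   ] incr [ 0.02 -0.99  0.75] turn 0.05
```

Request:
step_arm(increments=[0,-0.35,0.26,0,1,0,-0.7,0.53,0,1,0,-0.99,0.75,0,1,0.3,-0.99,0.75,0,1,0.6,-0.99,0.75,0,1])

```text
t: 27.95
tcp_pos: [0.4405, -0.2309, 0.1644]
tool_rot: [0.221, 0.68, -0.222, 0.663]
force: [-0.2, 0.3, -1.8]
finger_gap: 0.729
```

```bash
python3 g.py S5,.11,53.3
python3 - <<'E'
from h import *
cv2.imwrite("pics/w5.png",snapshot("wrist"))
E
```

```text
t 27.95 p [ 0.4405 -0.2309  0.1644] jawyaw 53.5 gap 0.729 F [-0.2  0.3 -1.8] q [-0.7   0.47  1.8  -0.01  0.9  -1.63]
S5,.11,53.3 [ 0.4414 -0.231   0.11  ] incr [0.91 0.02 0.03] turn 0.05
```

View pics/w5.png

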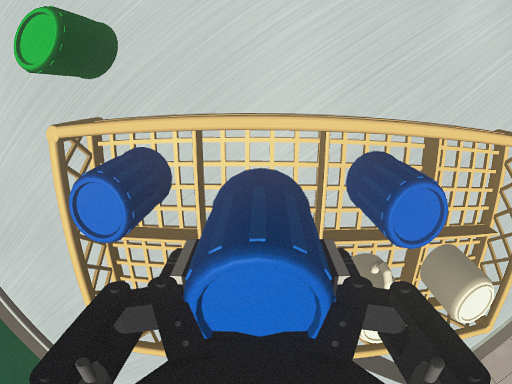

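12 viewed. The held tumbler is over its compartment, between the loaded tumbler at left and tumB at right. I'll lower it.

Request:
step_arm(increments=[0.3,0.02,0.04,0,1,0.7,0.02,0.04,0,1,1.1,0.02,0.04,0,1,1.3,0.02,0.04,0,1,1.4,0.02,0.04,0,1])

```text
t: 28.62
tcp_pos: [0.4395, -0.2292, 0.0779]
tool_rot: [0.221, 0.682, -0.221, 0.661]
force: [0.2, -0.7, 0.3]
finger_gap: 0.726
```

```bash
python3 g.py S5,.0575,53.3
```

```text
t 28.62 p [ 0.4395 -0.2292  0.0779] jawyaw 53.6 gap 0.726 F [ 0.2 -0.7  0.3] q [-0.7   0.62  1.86 -0.02  0.69 -1.62]
S5,.0575,53.3 [ 0.4414 -0.231   0.0575] incr [ 0.34 -0.    0.05] turn 0.05
```

Request:
step_arm(increments=[0.12,0,0.05,0,1,0.22,0,0.05,0,1,0.3,0,0.05,0,1,0.34,0,0.05,0,1,0.35,0,0.05,0,1])

```text
t: 29.25
tcp_pos: [0.4411, -0.2306, 0.0574]
tool_rot: [0.221, 0.682, -0.221, 0.661]
force: [-2.0, 1.4, 8.4]
finger_gap: 0.726
```

Request:
step_arm(increments=[0.01,0,0,0,1,0.01,0,0,0,1,0.02,0,0,0,1,0.02,0,0,0,1,0.02,0,0,0,1])

```text
t: 29.88
tcp_pos: [0.4412, -0.2305, 0.0574]
tool_rot: [0.221, 0.682, -0.221, 0.661]
force: [-1.0, 1.9, 11.6]
finger_gap: 0.731
```

Request:
step_arm(increments=[0,0,0,0,0.6,0,0,0,0,0.2,0,0,0,0,0,0,0,0,0,0,0,0,0,0,0])

```text
t: 30.5
tcp_pos: [0.4411, -0.2305, 0.0572]
tool_rot: [0.221, 0.682, -0.221, 0.661]
force: [-0.0, 0.1, -0.3]
finger_gap: 1.001
```

Request:
step_arm(increments=[-0.3,0,0,0,0,-1,0,0,0,0,-1.8,0,0,0,0,-2.4,0,0,0,0,-2.8,0,0,0,0])

```text
t: 31.12
tcp_pos: [0.4461, -0.2324, 0.2271]
tool_rot: [0.221, 0.681, -0.221, 0.662]
force: [0.3, 0.0, -1.2]
finger_gap: 1.0
```

Request:
step_arm(increments=[0,0.6,-0.5,0,0,0,1.3,-1,0,0,0,2,-1.5,0,0,0,2.7,-2,0,0,0,3.4,-2.5,0,0])

```text
t: 31.75
tcp_pos: [0.4463, 0.0224, 0.2292]
tool_rot: [0.221, 0.681, -0.221, 0.662]
force: [0.3, -0.8, 0.6]
finger_gap: 0.998
```

Request:
step_arm(increments=[0,0,0,0,0,0,0,0,0,0,0,0,0,0,0,0,0,0,0,0,0,0,0,0,0])

```text
t: 32.38
tcp_pos: [0.4464, 0.0216, 0.2291]
tool_rot: [0.222, 0.681, -0.222, 0.662]
force: [-1.1, -0.5, -0.8]
finger_gap: 1.001
```

Run:
```python
from h import *
print(sense()["tcp_pos"])
t=snapshot("top");s=snapshot("scene")
cv2.imwrite("pics/c6.png",np.hstack([crop(t,120,110,310,180,1.25,""),np.zeros((225,2,3),np.uint8)]))
a=crop(t,120,110,310,180,2.55,"");cv2.imwrite("pics/ct.png",a)
cv2.imwrite("pics/cs.png",crop(s,115,120,270,220,2.7,""))
```

```text
[0.44639805 0.02160962 0.22910076]
```

View pics/ct.png

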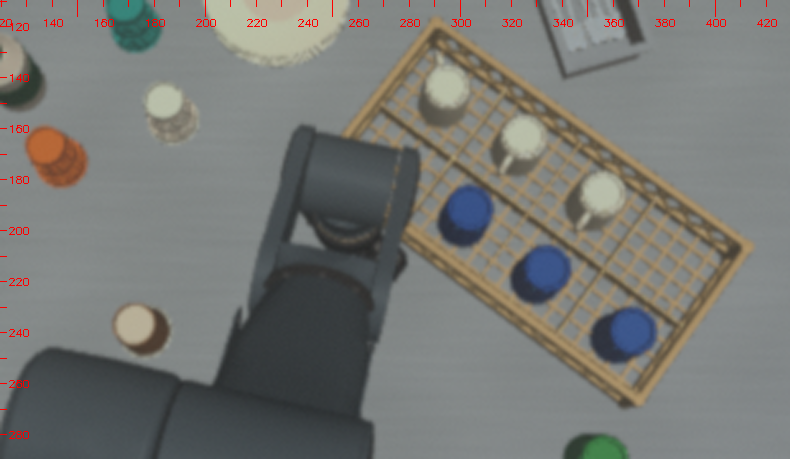

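View pics/cs.png

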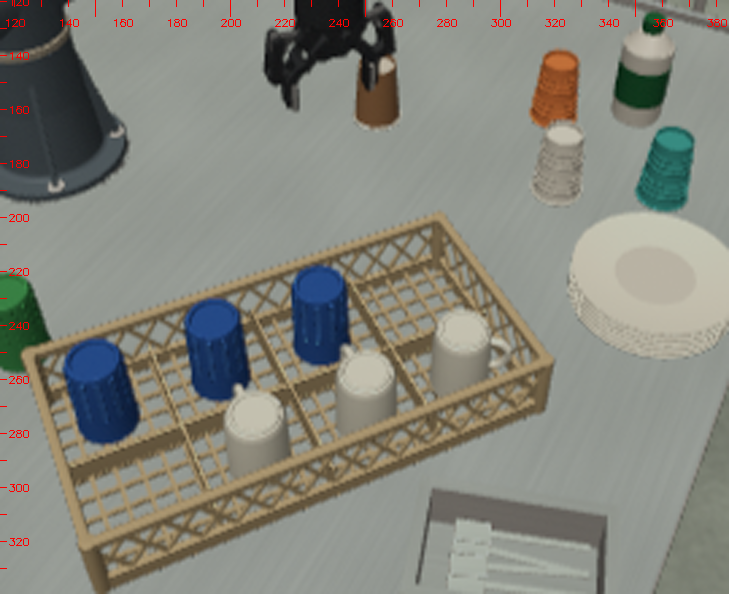

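14 viewed. All six cups stand upright in separate compartments, and the paper and plastic cups are unmoved. I'll check the top heights numerically before handing in.

Run:
```python
from h import *
a=lambda x,y:np.array([x/2.55-.5+120,y/2.55-.5+110]); b=lambda x,y:np.array([x/2.7-.5+115,y/2.7-.5+120])
for n,p,q in(("mugS2",a(525,136),b(366,370)),("mugS1",a(604,193),b(255,411)),("tumS3",a(471,207),b(319,283)),("tumS5",a(547,267),b(213,316)),("Ltum",a(634,331),b(93,357)),("Lmug",a(447,85),b(463,328)),("plastic",a(164,100),b(564,135))):
    X,e=tri(p,q); d=X[:2]-[.526,-.2179]; c,s=np.cos(-.64),np.sin(-.64)
    print(n,X.round(3),"rack xy",np.round([c*d[0]+s*d[1],-s*d[0]+c*d[1]],3))
```

```text
mugS2 [ 0.612 -0.206  0.104] rack xy [0.062 0.06 ]
mugS1 [ 0.538 -0.304  0.106] rack xy [ 0.061 -0.062]
tumS3 [ 0.515 -0.135  0.119] rack xy [-0.058  0.06 ]
tumS5 [ 0.44  -0.228  0.119] rack xy [-0.063 -0.06 ]
Ltum [ 0.362 -0.333  0.12 ] rack xy [-0.063 -0.19 ]
Lmug [ 0.678 -0.107  0.105] rack xy [0.056 0.179]
plastic [0.656 0.257 0.098] rack xy [-0.179  0.458]
```

Tops come out at 0.104–0.106 for the mugs (0.104 expected) and 0.119 for the tumblers (0.117 expected). The loaded cups read the same height. I'm handing in.

```bash
python3 -c "
from station import *
print(sign_off())"
```

```text
the job is handed in; nothing more can be done
None
```

I loaded both loose tumblers into the loaded tumbler's row and both loose mugs into the loaded mug's row, one to a compartment. Each was lowered until the wrist force showed it touching the rack floor, then released. I handed in at about 32.5 s; `sign_off` reports no verdict.

- **Placement:** in the final pictures all six cups stand upright in separate compartments. Each new cup measured within about 3 mm of its compartment centre.
- **Height:** measured tops were 0.104–0.106 m for the two placed mugs and 0.119 m for the two placed tumblers. That is up to 2 mm above the nominal 0.104 and 0.117 m. The already loaded cups read 1–3 mm high as well, so I take this as calibration and pixel-reading error.
- **Cups to leave alone:**
  - The plastic cup measured within about 1 mm of its start, and the loaded mug within about 1 mm.
  - I judged the paper cup by eye only; it looked unmoved and upright.
  - The loaded tumbler measured within about 5 mm of a rougher starting estimate and looked unmoved.

No check failed.

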